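Stand the fallen bookend up and push it back to the books

ROBOT

A 6-joint arm with a two-finger parallel gripper is mounted at the origin on the work surface. World frame = base frame: x ahead of the robot, y to its left, z up, the work surface at z = 0. Lengths are in m, angles in rad, forces in N, time in s.
With the tool pointing down it reaches from about 0.35 to 0.975 m from the base axis. Payload 7.1 kg.
Tool frame: the origin (TCP) lies between the finger pads; the fingertips stand 22 mm ahead of it and the grasp point (between the pads) lies 3 mm ahead of it; x points along the fingers, y is the direction in which the jaws open and shut, and the axes are right-handed (so a half turn about x gives the same grasp; the last joint's range is limited). The gripper opens to 88 mm and grips with 3 to 60 N. Pads are 20 mm wide; open, the fingers measure 115 mm over their backs; the gripper's body (75 mm by 178 mm) begins 61 mm behind the grasp point.
Start: joints at [1.138, 0.423, 1.63, -0, 1.089, -0.019], TCP at [0.251, 0.572, 0.245] pointing down, gripper open.
Joint ranges: [-3, 3], [-0.9, 2.11], [0.09, 2.58], [-1.31, 4.45], [0.11, 2.69], [-2.54, 2.54]. Speed limits (rad/s): [2.39, 2.39, 3.01, 3.14, 3.14, 3.14].

INTERFACE

Orientations are given as a unit quaternion [w, x, y, z].
In Python, from plant import manip gives the robot as it stands. The module is installed in compiled form; this text tells all that it offers.
- The arm moves only by the tool move_arm, never from a script. Its argument "series" is a list of rows, each a list of 3 entries, a list of its own where there are three numbers: the shift along the world's x, y, z in units of 50 mm (1.0 is 50 mm), then the turn, a rotation vector about the world's x, y, z in rad, then the finger opening in mm, from 0 to 87.8. In form: [[[x, y, z], [ax, ay, az], grip], ...]. A call has exactly 10 rows; each row is the pose to reach, as a shift and turn from the pose commanded when the call began; what a row does not reach only later rows make up. A row lasts 1/10 s, in which the tool goes at most 50 mm and 8.59 degrees, less where a joint would pass 70% of its speed; a pose out of reach is approached as far as the arm can. A call with a gripper value outside its range is refused whole. The fingers move at their own pace and stop on an object; "squeeze" is the grip in N (left out, the last holds). Time passes only in rows, so rows that repeat a pose let the fingers close, or fill a call up. It gives the time, the measured TCP pose, the force and the opening at its end, in the units of the state.
- manip.get_obs(): the state, without advancing time (a new reading comes with each control period).
- manip.capture(name): name is "side" or "top"; returns a dict with "color" (384x512x3 uint8, red, green, blue), "range_z" (384x512 float32, m along the optical axis (not along the pixel's ray), 0 where there is no reading), "K" (3x3 intrinsics, pixels), "k1" (the pictures are not rectified: a ray, as slopes to the right and down, at radius r is drawn at 1 + k1 r^2 times it, then the intrinsics apply), "R" (3x3) and "t" (3): a world point X has camera coordinates R X + t. Camera axes: x right, y down, z forward; pixel columns grow to the right and rows downward; lengths in m; the calibration is good to about 2 mm. A picture is of the moment at which its call begins.
- manip.finish_job(): hands the job in, once; it reports no verdict.
Trained networks look in a picture, given as the dict that the camera call returned (one of the last four; its "shot" number tells which), for a name from the list of things; names that differ only in an ending like _2 or _b are one class to them, and where a whole thing is asked for, a point or a joint stands for the part that bears it (a point fixed in the world has none). Each returns a list of dicts, best first, with "score" (0 to 1); they miss things now and then, are a little off and sometimes report something else, mostly with a low value. They report only what shows in the picture. A call takes as long as a camera call. They do not tell look-alikes from the thing itself.
- manip.silhouettes(picture, target): "mask" (384x512 bool, what is visible of it).
- manip.mark_of(picture, target): "xyz" ([x, y, z] in m, in world coordinates, good to about 4 mm: a listed point, or the origin of a listed thing).
The state is a dict: "time_s": time; "joint_positions": joint angles; "qd": joint speeds; "joint_torque": joint torques, N m; "tcp_pos": TCP position; "eef_rot": TCP orientation; "wrist_force": force on the tool from outside, world axes, zero at the start; "ft_torque": the same for the moment, N m; "opening": finger opening in m.
Only numpy, scipy, OpenCV 4.12 (cv2) and the standard library are available. Lean on these libraries where they do the work, as an engineer would, in place of code of your own. Each camera call takes 0.05 s, during which the arm holds its last target.

TASK

The yellow bookend beside the microscopist's books has fallen on its face. Without gripping or lifting it, push on its upright foot to tip it back so that it stands on the foot, then push it along the desk until its upright plate rests flat against the cover of the blue end book, near the middle of the cover. Do not shift the books or disturb the other things on the desk.

Things in the scene. Friction and masses are not known exactly. Their poses are not given: they have to be found in the camera images.
- bookend: Yellow steel L-shaped bookend, 110 mm wide (own x), 0.5 to 0.75 kg, FALLEN on its face: its plate (120 mm long, 8 mm thick) lies flat along own +y, roughly towards the books; its heavy foot (95 mm long) sticks straight up along own +z, at own y 0 to 21 mm. Origin: middle of the heel edge, on the desk, where the outer faces of plate and foot meet. Standing: own +y points up, own +z level, away from the books.
- shell: The bare yellow steel of the bookend: inner faces and all edges. Same origin and axes. Pushed high on the foot's inner face (own y = 21 mm) towards own -y, the fallen bookend pivots about its heel edge, passes its balance point after about 35 degrees and drops onto its foot by itself.
- lining: Black rubber lining, 3 mm thick (included in the sizes given), on the bookend's outer faces: underside of the foot and the face of the plate that goes to the books; set in 3 mm from the side edges. Same origin and axes. Standing, the lined face of the plate passes through the origin and the bookend slides when pushed low at 3 to 10 N.
- heel_a (a point): point on the bookend's heel edge, 50 mm from the origin along own -x
- heel_b (a point): point on the bookend's heel edge, 50 mm from the origin along own +x
- foot_end (a point): middle of the free end of the bookend's foot, at own (0, 12, 95) mm: the top of the upright foot when fallen, 95 mm above the desk; the far end of the foot when standing, 12 mm above the desk (the foot is then 21 mm high, the plate 120 mm tall)
- books: Row of four upright books (blue, white, pale blue, green) that stay together, 4 kg, 180 mm deep (own x), 160 mm long, up to 205 mm tall; blue end book 180 mm deep, 45 mm thick, 200 mm tall. Origin on the desk, at the middle of the foot of the blue book's outer cover; the row runs from there along own +y, so that cover faces own -y.
- dropper: bystander, leave alone: amber dropper bottle, white cap, 26 mm across, 62 mm tall; origin under its centre
- jar: bystander, leave alone: clear specimen jar, red cap, 42 mm across, 50 mm tall; origin under its centre
- mailer: bystander, leave alone: orange slide mailer lying flat, 30 x 82 x 16 mm (long along its y); origin under its centre
- dish: bystander, leave alone: green glass dish, a disc 86 mm across, 12 mm high; origin under its centre
- slidebox: bystander, leave alone: blue slide box, 90 x 100 x 33 mm; origin under its centre
Not all that is in view belongs to the job. There is more than one size of the bookend; the one meant has the size given above.

How it is judged:
On the way:
1. the bookend stands on its foot (angle between bookend's own y axis and vertical below 0.1 rad), for 0.2 s.
At the end, for the whole second after the job is handed in: The bookend stands upright on its foot (within 0.06 rad), at rest, its plate flat against the blue book's cover (both ends of its heel edge within 10 mm of the cover), its middle within 40 mm of the middle of the cover; the books are within 15 mm of where they were (angle between bookend's own y axis and vertical below 0.06 rad and y of heel_a in the frame of books between -0.01 and 0.008 m and y of heel_b in the frame of books between -0.01 and 0.008 m and x of bookend in the frame of books between -0.04 and 0.04 m and height (world z) of bookend below 0.006 m and linear speed of bookend below 0.01 m/s and distance of books from where it was at the start of the episode below 0.015 m); the robot touches nothing.
It fails at once if the bookend is lifted: its heel edge rises more than 20 mm off the desk (height (world z) of bookend above 0.02 m).
It fails at once if the bookend is pinched: fingers press on its lining and its bare steel at once (contact force between the fingers and lining above 1 N and contact force between the fingers and shell above 1 N).
It fails at once if the books are shifted more than 15 mm or tilted (distance of books from where it was at the start of the episode above 0.015 m or angle between books's own z axis and vertical above 0.1 rad).
It fails at once if a bystander is moved more than 20 mm or tipped (distance of any of dropper, jar, mailer, dish, slidebox from where it was at the start of the episode above 0.02 m or angle between any of dropper, jar, mailer, dish, slidebox's own z axis and vertical above 0.3 rad).
It also fails if it takes over 54 s, if anything falls off the work surface, if the arm or the gripper's body presses on something with over 40 N, if the wrist force passes 120 N, or if a joint passes its speed limit or range.

## Working session

There is one attempt and no reset: what is moved stays moved. The work goes in short steps, Python scripts to look and compute and a tool call to move; the robot and the scene stay as the last step left them, time stands still between calls to the robot, and variables do not carry over. Pictures are saved under pics/ and viewed, and the job is handed in when it is done.

Besides the shell and the picture viewer there is one more tool, called after "Request:" as name(argument=value, ...) on one line, values as JSON. move_arm: Moves the arm, as the interface text tells. Its arguments: {"type":"object","properties":{"series":{"type":"array","items":{"type":"array"}},"squeeze":{"type":"number"}},"required":["series"]}

```bash
mkdir -p pics; cat > h.py <<'E'
import numpy as np, cv2
from plant import manip
def save(c,name,crop=None,s=1.5):
    im=c["color"][:,:,::-1].copy()
    if crop: x0,y0,x1,y1=crop; im=im[y0:y1,x0:x1]
    im=cv2.resize(im,None,fx=s,fy=s,interpolation=cv2.INTER_CUBIC); cv2.imwrite("pics/"+name+".png",im)
def cloud(c):
    K=c["K"];v,u=np.mgrid[0:384,0:512].astype(float)
    pts=np.stack([u.ravel(),v.ravel()],1)[:,None]
    n=cv2.undistortPoints(pts,K,np.array([c["k1"],0,0,0,0.]))[:,0]
    z=c["range_z"].ravel(); P=np.concatenate([n,np.ones((len(n),1))],1)*z[:,None]
    X=(P-c["t"])@c["R"]; X[z==0]=np.nan
    return X.reshape(384,512,3)
E
python3 - <<'E'
from h import *
o=manip.get_obs(); print({k:np.round(v,3) for k,v in o.items()})
for n in("side","top"):
    c=manip.capture(n); save(c,n+"0"); print(n,c["K"],c["k1"],np.round(c["R"],3),c["t"])
    for t in["bookend","foot_end","heel_a","books","dropper","jar","mailer","dish","slidebox"]:
        print(t,[(round(d["score"],2),np.round(d["xyz"],3)) for d in manip.mark_of(c,t)])
E
```

```text
{'time_s': np.float64(0.0), 'joint_positions': array([ 1.138,  0.424,  1.631,  0.   ,  1.089, -0.019]), 'qd': array([-0.001,  0.   ,  0.   ,  0.   , -0.001,  0.002]), 'joint_torque': array([-1.0000e-03, -5.4464e+01, -2.7367e+01,  6.4000e-02,  2.3000e-02,
       -0.0000e+00]), 'tcp_pos': array([0.251, 0.572, 0.244]), 'eef_rot': array([ 0.692,  0.145,  0.692, -0.146]), 'wrist_force': array([-0.178, -0.669,  0.107]), 'ft_torque': array([-0.025,  0.018,  0.015]), 'opening': np.float64(0.088)}
side [[399.03953277   0.         257.30056163]
 [  0.         399.03953277 180.38396809]
 [  0.           0.           1.        ]] 0.03389612878207762 [[-0.83   0.557  0.021]
 [ 0.383  0.598 -0.704]
 [-0.405 -0.577 -0.71 ]] [ 0.5255674  -0.08244434  1.10785034]
bookend [(0.74, array([ 0.785, -0.113,  0.001])), (0.72, array([ 0.599, -0.075, -0.   ])), (0.72, array([ 0.399, -0.141, -0.002]))]
foot_end [(0.82, array([ 0.605, -0.063,  0.093])), (0.8, array([ 0.788, -0.118,  0.077])), (0.76, array([ 0.401, -0.152,  0.076])), (0.36, array([0.687, 0.106, 0.   ]))]
heel_a [(0.95, array([ 0.554, -0.088,  0.
[... 950 characters left out ...]
array([ 0.793, -0.122,  0.076])), (0.81, array([ 0.598, -0.063,  0.091])), (0.6, array([ 0.404, -0.153,  0.075]))]
heel_a [(0.89, array([ 0.431, -0.126, -0.003])), (0.87, array([ 0.652, -0.064,  0.004])), (0.84, array([ 0.828, -0.109, -0.004])), (0.81, array([ 0.552, -0.085, -0.001])), (0.75, array([ 0.362, -0.168,  0.   ])), (0.64, array([ 0.75 , -0.122, -0.001]))]
books [(0.56, array([ 0.538,  0.096, -0.004]))]
dropper [(0.58, array([ 0.682,  0.105, -0.004]))]
jar [(0.76, array([ 0.772, -0.021, -0.   ]))]
mailer [(0.55, array([ 0.396,  0.001, -0.   ]))]
dish [(0.92, array([ 0.609, -0.372,  0.001])), (0.51, array([ 0.599, -0.064,  0.093]))]
slidebox [(0.62, array([ 0.45 , -0.392, -0.001]))]
```

View pics/side0.png

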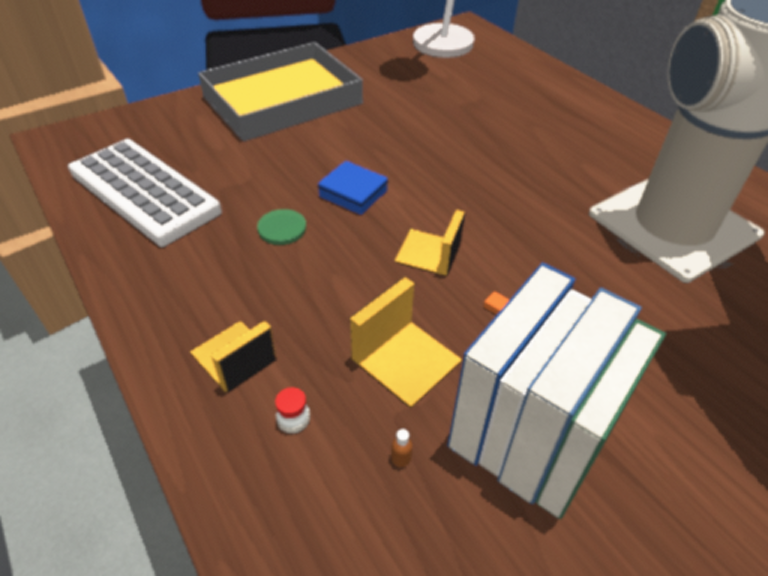

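View pics/top0.png

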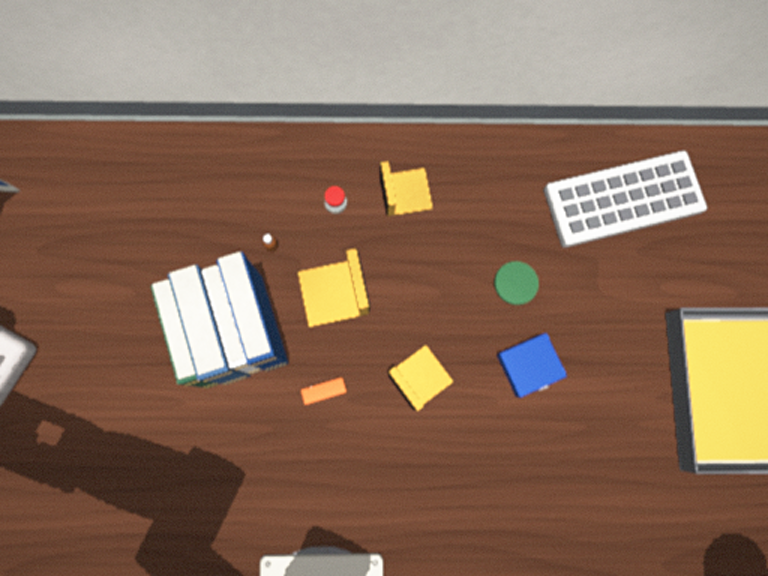

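Look-alikes in side0 (768x576): small yellow bookend (430,245), middle one (400,340), another (235,355). The yellow tray (280,85) is a different thing. The middle one is the only one with its foot at about 93 mm (the others are at 76 mm) and its plate lying towards the books. I'll check it in a crop and measure it precisely.

```bash
python3 - <<'E'
from h import *
for n in("side","top"):
    c=manip.capture(n); X=cloud(c)
    save(c,n+"crop",(200,130,480,350) if n=="side" else (90,150,290,290),2.6 if n=="side" else 3.5)
    # foot top / plate
    hsv=cv2.cvtColor(c["color"],cv2.COLOR_RGB2HSV)
    yel=(hsv[...,0]>18)&(hsv[...,0]<32)&(hsv[...,1]>120)
    m=yel&(abs(X[...,0]-.6)<.1)&(X[...,1]>-.12)&(X[...,1]<.07)
    # foot inner face (z .02-.09) 
    f=X[m&(X[...,2]>.02)&(X[...,2]<.085)]
    tp=X[m&(X[...,2]>.088)]; pl=X[m&(X[...,2]<.02)]
    for nm,P in(("foot",f),("top",tp),("plate",pl)):
        if len(P)>10:
            r=cv2.minAreaRect((P[:,:2]*1000).astype(np.float32)); print(n,nm,len(P),P.mean(0).round(4),np.median(P[:,2]).round(4),r, cv2.boxPoints(r).round(1).tolist())
    # books
    b=(X[...,2]>.15)&(X[...,0]>.4)&(X[...,0]<.72)&(X[...,1]>.0)&(X[...,1]<.35)
    P=X[b]; r=cv2.minAreaRect((P[:,:2]*1000).astype(np.float32)); print(n,"books",len(P),r,cv2.boxPoints(r).round(1).tolist(),P[:,2].max())
    if n=="top":
        w=(X[...,2]>.02)&(X[...,2]<.19)&(X[...,0]>.42)&(X[...,0]<.65)&(X[...,1]>.03)&(X[...,1]<.15)
        P=X[w]; 
        if len(P)>20:
            A=np.c_[P[:,0],P[:,2],np.ones(len(P))]; 
            s=np.ones(len(P),bool)
            for _ in range(10):
                q=np.linalg.lstsq(A[s],P[s,1],rcond=None)[0]; s=abs(A@q-P[:,1])<.006
            print("cover y=",q,s.sum(),len(P),np.c_[P[s].min(0),P[s].max(0)])
E
```

```text
side foot 738 [ 0.6061 -0.0545  0.0534] 0.0536 ((598.1658935546875, -55.37381362915039), (109.07933807373047, 17.571935653686523), 4.269492149353027) [[543.0999755859375, -50.70000076293945], [544.4000244140625, -68.19999694824219], [653.2000122070312, -60.099998474121094], [651.9000244140625, -42.599998474121094]]
side top 442 [ 0.6014 -0.062   0.0949] 0.0955 ((598.3335571289062, -65.14900207519531), (110.93496704101562, 22.066980361938477), 12.218436241149902) [[541.7999877929688, -66.0999984741211], [546.5, -87.69999694824219], [654.9000244140625, -64.19999694824219], [650.2000122070312, -42.599998474121094]]
side plate 2038 [ 0.5889 -0.008   0.0093] 0.0091 ((587.23876953125, -14.683944702148438), (110.23006439208984, 115.25360107421875), 12.416707992553711) [[521.0, 29.700000762939453], [545.7999877929688, -82.80000305175781], [653.5, -59.099998474121094], [628.7000122070312, 53.400001525878906]]
side books 10152 ((511.7557067871094, 171.3682403564453), (183.7871551513672, 160.73867797851562), 18.342748641967773) [[399.20001220703125, 218.6999969482422], [449.79998779296875, 66.1
[... 669 characters left out ...]
 -44.0]]
top plate 1274 [ 0.5863 -0.0074  0.01  ] 0.0101 ((588.6038818359375, -10.959205627441406), (110.36158752441406, 106.947998046875), 12.44528579711914) [[523.2000122070312, 29.399999618530273], [546.2000122070312, -75.0999984741211], [654.0, -51.29999923706055], [631.0, 53.20000076293945]]
top books 4998 ((512.8569946289062, 171.75750732421875), (181.568359375, 161.30580139160156), 18.20866584777832) [[401.3999938964844, 220.0], [451.79998779296875, 66.80000305175781], [624.2999877929688, 123.5], [573.9000244140625, 276.70001220703125]] 0.21450529196415088
cover y= [-0.01894816  0.2493812   0.08982074] 192 986 [[0.43751869 0.62063219]
 [0.08090869 0.13377751]
 [0.02004375 0.18986553]]
```

View pics/sidecrop.png

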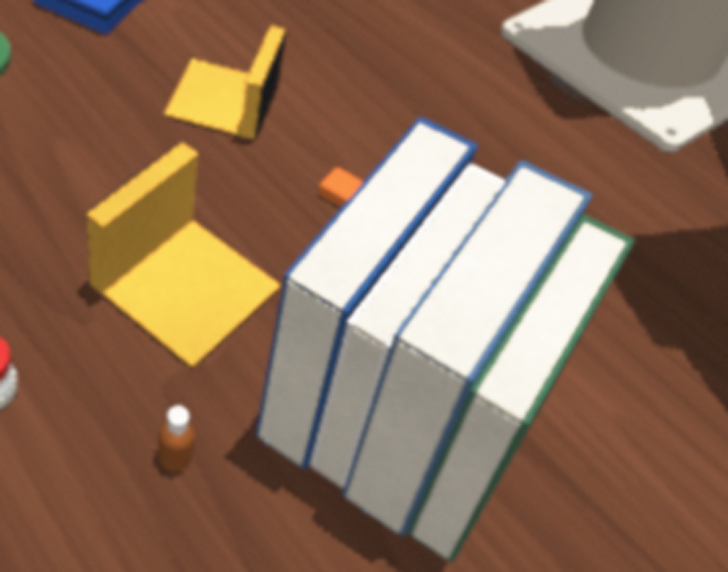

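View pics/topcrop.png

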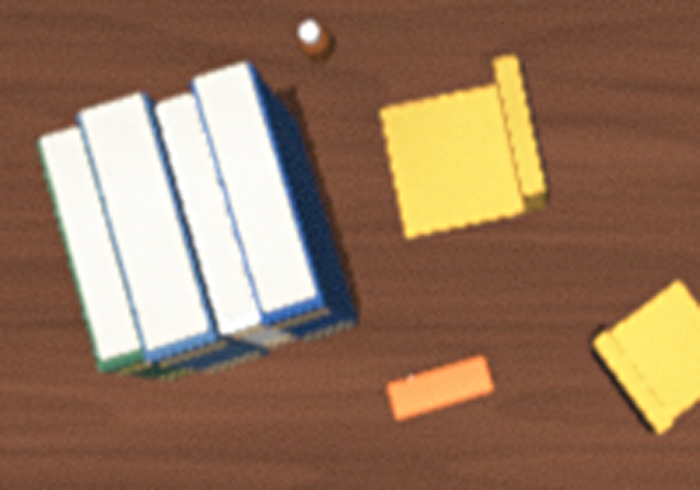

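The crops confirm the choice. The middle bookend (top crop about (460,150)) lies with its plate towards the books, and at 110 x 120 mm it is clearly the larger size. Next I'll get the blue cover's yaw and the tool geometry.

```bash
python3 - <<'E'
from h import *
from scipy.spatial.transform import Rotation as R
o=manip.get_obs(); q=o["eef_rot"]; r=R.from_quat([q[1],q[2],q[3],q[0]]); print(r.as_matrix().round(3))
M=r.as_matrix(); ty=M[:,1]; print("jaw yaw",np.degrees(np.arctan2(ty[1],ty[0])))
for n in("side","top"):
    c=manip.capture(n); X=cloud(c)
    b=(X[...,2]>.185)&(X[...,0]>.4)&(X[...,0]<.68)&(X[...,1]>.0)&(X[...,1]<.35); P=X[b]
    a=np.radians(17); ex=np.array([np.cos(a),np.sin(a)]); ey=np.array([-ex[1],ex[0]])
    for it in range(3):
        u=P[:,:2]@ex; v=P[:,:2]@ey
        bins=np.arange(u.min()+.02,u.max()-.02,.006); L=[]
        for s in bins:
            k=(u>=s)&(u<s+.006)
            if k.sum()>5: L.append((s+.003,np.percentile(v[k],2)))
        L=np.array(L); p=np.polyfit(L[:,0],L[:,1],1); 
        a+=np.arctan(p[0]); ex=np.array([np.cos(a),np.sin(a)]); ey=np.array([-ex[1],ex[0]])
    u=P[:,:2]@ex; v=P[:,:2]@ey; v0=np.percentile(v,1); k=v<v0+.04
    um=(np.percentile(u[k],.5)+np.percentile(u[k],99.5))/2; print(n,"yaw",np.degrees(a),"v",v0,"u ext",np.percentile(u[k],[.5,99.5]),"mid",um*ex+v0*ey)
    d=manip.mark_of(c,"books")[0]; print(d["xyz"])
E
```

```text
[[-0.     0.402  0.916]
 [-0.     0.916 -0.402]
 [-1.    -0.    -0.   ]]
jaw yaw 66.29006640202067
side yaw 18.35417629347905 v -0.07627343378030856 u ext [0.45036646 0.63007043] mid [0.53675428 0.09771615]
[0.5401, 0.0923, 0.0012]
top yaw 18.502033562672274 v -0.07974576303571587 u ext [0.45136081 0.63025381] mid [0.53816066 0.09599499]
[0.5423, 0.0966, 0.0017]
```

Request:
move_arm(series=[[[0,0,1],[0,0,0],50],[[0,0,2],[0,0,0],50],[[0,0,3],[0,0,0],50],[[0.49,-0.86,3],[0,0,-0.134],50],[[0.98,-1.72,3],[0,0,-0.269],50],[[1.47,-2.58,3],[0,0,-0.404],50],[[1.96,-3.44,3],[0,0,-0.538],50],[[2.45,-4.3,3],[0,0,-0.673],50],[[2.94,-5.16,3],[0,0,-0.808],50],[[3.43,-6.0,3],[0,0,-0.942],50]])

```text
time_s: 2.3
tcp_pos: [0.4233, 0.2704, 0.395]
eef_rot: [0.55, 0.445, 0.549, -0.445]
wrist_force: [1.3, 0.3, 0.3]
opening: 0.0502
```

Request:
move_arm(series=[[[0.48,-0.84,0],[0,0,0],50],[[0.96,-1.68,0],[0,0,0],50],[[1.44,-2.52,0],[0,0,0],50],[[1.92,-3.36,0],[0,0,0],50],[[2.4,-4.2,0],[0,0,0],50],[[2.88,-5.04,0],[0,0,0],50],[[3.35,-5.86,0],[0,0,0],50],[[3.35,-5.86,-1],[0,0,0],50],[[3.35,-5.86,-2],[0,0,0],50],[[3.35,-5.86,-3],[0,0,0],50]])

```text
time_s: 3.3
tcp_pos: [0.5904, -0.0214, 0.2434]
eef_rot: [0.551, 0.444, 0.55, -0.444]
wrist_force: [-0.3, -0.3, 0.6]
opening: 0.0501
```

```bash
python3 - <<'E'
from h import *
from scipy.spatial.transform import Rotation as R
o=manip.get_obs(); q=o["eef_rot"]; M=R.from_quat([q[1],q[2],q[3],q[0]]).as_matrix(); print(o["tcp_pos"],M.round(3),o["wrist_force"],o["joint_positions"].round(2))
save(manip.capture("side"),"s1"); save(manip.capture("top"),"t1")
E
```

```text
[ 0.59038802 -0.02143748  0.24338849] [[ 0.001  0.977  0.212]
 [-0.     0.212 -0.977]
 [-1.     0.001  0.   ]] [-0.32335439 -0.30391511  0.59081278] [-0.06  0.37  1.71  0.    1.06 -0.27]
```

View pics/s1.png

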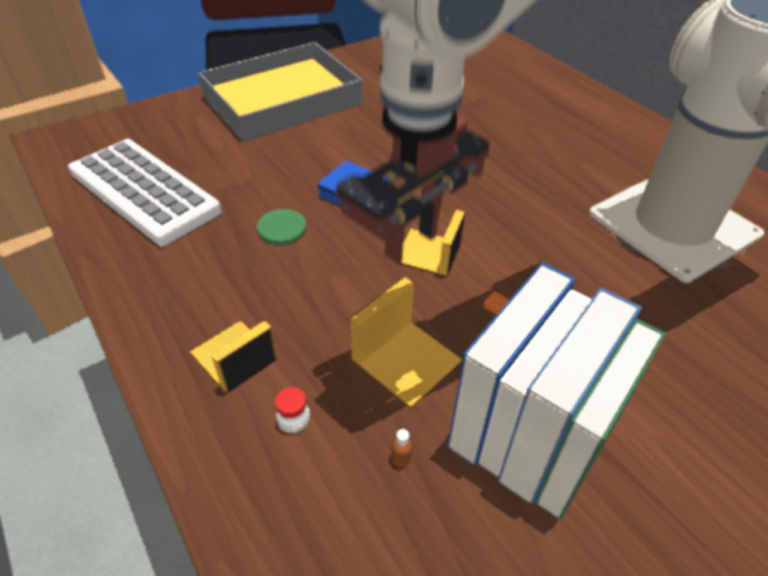

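Request:
move_arm(series=[[[0,0,-1],[0,0,0],50],[[0,0,-2],[0,0,0],50],[[0,0,-2.7],[0,0,0],50],[[0,0,-2.96],[0,0,0],50],[[0,0,-2.96],[0,0,0],50],[[0.04,-0.2,-2.96],[0,0,0],50],[[0.07,-0.3,-2.96],[0,0,0],50],[[0.09,-0.4,-2.96],[0,0,0],50],[[0.11,-0.5,-2.96],[0,0,0],50],[[0.13,-0.6,-2.96],[0,0,0],50]])

```text
time_s: 4.4
tcp_pos: [0.5972, -0.0513, 0.0974]
eef_rot: [0.551, 0.444, 0.55, -0.443]
wrist_force: [-0.2, 1.0, 0.6]
opening: 0.05
```

```bash
python3 - <<'E'
from h import *
o=manip.get_obs(); print(o["tcp_pos"],o["wrist_force"])
save(manip.capture("side"),"s2",(150,80,480,350),2.2)
E
```

```text
[ 0.59719458 -0.05125899  0.09741889] [-0.16995887  0.98545962  0.57539571]
```

View pics/s2.png

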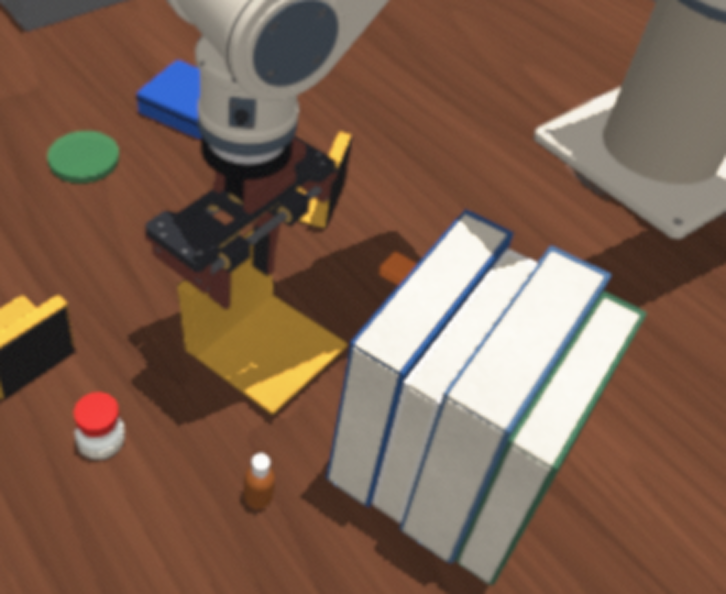

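Request:
move_arm(series=[[[0.02,-0.1,0],[0,0,0],50],[[0.04,-0.2,0],[0,0,0],50],[[0.07,-0.3,0],[0,0,0],50],[[0.09,-0.4,0],[0,0,0],50],[[0.09,-0.4,0],[0,0,0],50],[[0.09,-0.4,0],[0,0,0],50],[[0.09,-0.4,0],[0,0,0],50],[[0.09,-0.4,0],[0,0,0],50],[[0.09,-0.4,0],[0,0,0],50],[[0.09,-0.4,0],[0,0,0],50]])

```text
time_s: 5.45
tcp_pos: [0.6014, -0.0708, 0.0967]
eef_rot: [0.551, 0.443, 0.551, -0.443]
wrist_force: [0.7, -2.5, 0.1]
opening: 0.0499
```

```bash
python3 - <<'E'
from h import *
o=manip.get_obs(); print(o["tcp_pos"],o["wrist_force"])
save(manip.capture("side"),"s3",(150,80,480,350),2.2)
E
```

```text
[ 0.60137249 -0.07081463  0.09670792] [ 0.71551011 -2.50563422  0.05009895]
```

View pics/s3.png

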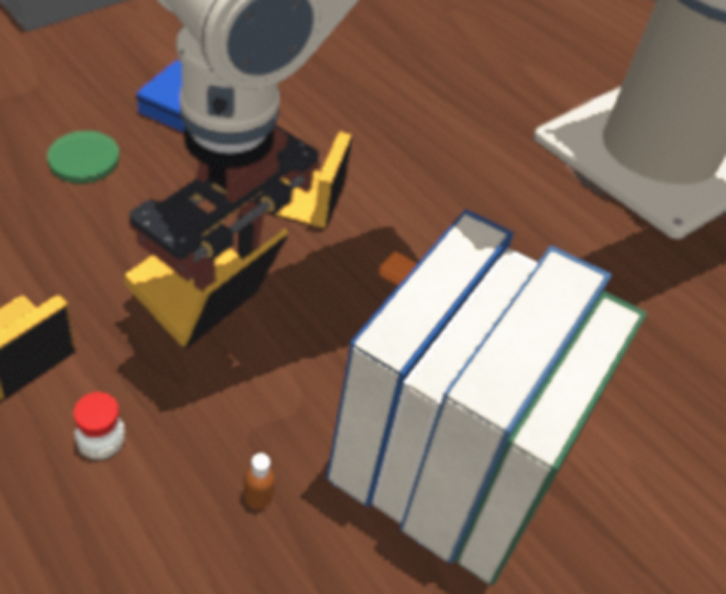

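It has tipped past balance and the plate is resting on the fingers (-2.5 N). I'll back the fingers off slowly along -y to let it settle.

Request:
move_arm(series=[[[0.015,-0.06,0],[0,0,0],50],[[0.03,-0.12,0],[0,0,0],50],[[0.04,-0.18,0],[0,0,0],50],[[0.055,-0.25,0],[0,0,0],50],[[0.07,-0.32,0],[0,0,0],50],[[0.085,-0.4,0],[0,0,0],50],[[0.11,-0.5,0],[0,0,0],50],[[0.13,-0.6,0],[0,0,0],50],[[0.15,-0.7,0],[0,0,0],50],[[0.175,-0.8,0],[0,0,0],50]])

```text
time_s: 6.5
tcp_pos: [0.6096, -0.1109, 0.0963]
eef_rot: [0.55, 0.443, 0.551, -0.444]
wrist_force: [0.6, -0.9, 0.3]
opening: 0.0499
```

```bash
python3 - <<'E'
from h import *
o=manip.get_obs(); print(o["tcp_pos"],o["wrist_force"])
save(manip.capture("side"),"s4",(150,80,480,350),2.2)
E
```

```text
[ 0.60963176 -0.11090159  0.09629106] [ 0.56895293 -0.87966254  0.2662337 ]
```

View pics/s4.png

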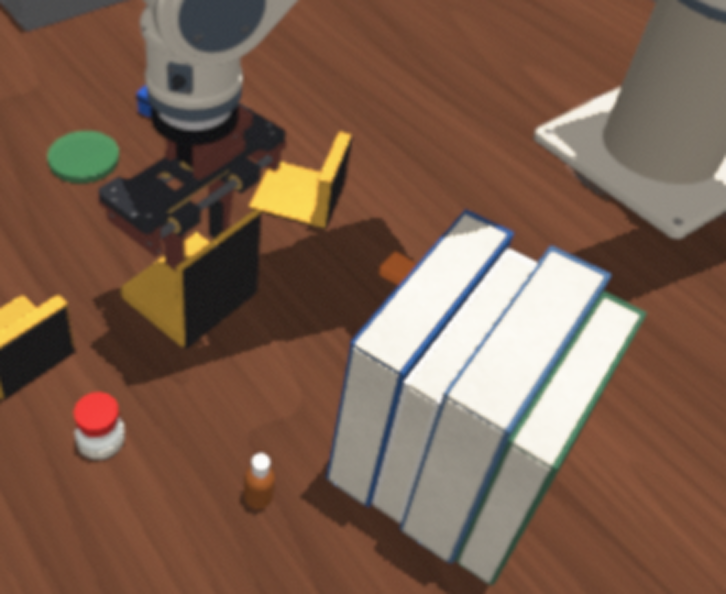

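Request:
move_arm(series=[[[0.02,-0.1,0],[0,0,0],50],[[0.04,-0.2,0],[0,0,0],50],[[0.08,-0.35,0],[0,0,0],50],[[0.12,-0.55,0],[0,0,0],50],[[0.17,-0.8,0],[0,0,0],50],[[0.23,-1.1,0],[0,0,0],50],[[0.3,-1.4,0],[0,0,0],50],[[0.38,-1.75,0],[0,0,0],50],[[0.45,-2.05,0],[0,0,0],50],[[0.45,-2.05,0],[0,0,0],50]])

```text
time_s: 7.55
tcp_pos: [0.6331, -0.2158, 0.0967]
eef_rot: [0.551, 0.444, 0.55, -0.444]
wrist_force: [0.3, 0.2, -1.0]
opening: 0.0504
```

```bash
cat > m.py <<'E'
from h import *
import sys
o=manip.get_obs(); print(o["time_s"],o["tcp_pos"].round(4),o["wrist_force"].round(2))
tag=sys.argv[1]; B=np.array([.538,.0955]); a=np.radians(18.4); E=np.array([[np.cos(a),np.sin(a)],[-np.sin(a),np.cos(a)]])
for n in("side","top"):
    c=manip.capture(n); X=cloud(c); save(c,n[0]+tag,(150,80,480,350) if n=="side" else (80,100,340,300),2.2)
    for t in("bookend","heel_a","foot_end","books"):
        L=[d for d in manip.mark_of(c,t)]
        print(n,t,[(round(d["score"],2),np.round(d["xyz"],3).tolist(),(E@(np.array(d["xyz"][:2])-B)).round(3).tolist()) for d in L if np.hypot(*(np.array(d["xyz"][:2])-[.58,-.02]))<.15])
    hsv=cv2.cvtColor(c["color"],cv2.COLOR_RGB2HSV)
    d=(X[...,:2]-B)@E.T
    near=(abs(d[...,0])<.1)&(d[...,1]<.03)&(d[...,1]>-.29)
    tip=near&(hsv[...,0]>15)&(hsv[...,0]<34)&(hsv[...,1]>110)
    for nm,m in(("platetop",tip&(X[...,2]>.108)&(X[...,2]<.13)),("foot",tip&(X[...,2]>.008)&(X[...,2]<.03))):
        P=d[m]
        if len(P)>20:
            r=cv2.minAreaRect((P*1000).astype(np.float32)); print(n,nm,len(P),"z",np.median(X[m][:,2]).round(4),[np.round(x,1) for x in r],"corners(books mm)",cv2.boxPoints(r).round(0).tolist())
    m=near&(c["color"].max(2)<70)&(X[...,2]>.015)&(X[...,2]<.105)&(abs(d[...,0])<.06)
    P=np.c_[d[m],X[m][:,2]]
    if len(P)>50:
        A=np.c_[P[:,0],P[:,2],np.ones(len(P))]; s=np.ones(len(P),bool)
        q=[0,0,np.median(P[:,1])]
        for _ in range(12):
            s=abs(A@q-P[:,1])<.012; q=np.linalg.lstsq(A[s],P[s,1],rcond=None)[0]
        print(n,"lined face: slope x %.3f slope z %.3f y0 %.4f n %d xrange"%(*q,s.sum()),P[s][:,0].min().round(3),P[s][:,0].max().round(3))
E
python3 m.py 5
```

```text
7.55 [ 0.6331 -0.2158  0.0967] [ 0.34  0.2  -0.97]
side bookend [(0.34, [0.553, -0.085, 0.002], [-0.043, -0.176])]
side heel_a [(0.69, [0.553, -0.084, 0.003], [-0.043, -0.175]), (0.62, [0.65, -0.063, 0.001], [0.056, -0.186])]
side foot_end []
side books [(0.81, [0.538, 0.092, -0.001], [-0.001, -0.003]), (0.63, [0.598, -0.073, 0.001], [0.004, -0.179])]
side platetop 165 z 0.1199 [array([   5. , -186.5]), array([  8. , 110.3]), np.float64(84.2)] corners(books mm) [[-50.0, -185.0], [59.0, -196.0], [60.0, -188.0], [-49.0, -177.0]]
side foot 716 z 0.0218 [array([   1. , -229.5]), array([ 95. , 110.2]), np.float64(84.0)] corners(books mm) [[-59.0, -271.0], [51.0, -283.0], [61.0, -188.0], [-49.0, -176.0]]
side lined face: slope x -0.105 slope z 0.001 y0 -0.1809 n 918 xrange -0.049 0.058
top bookend [(0.81, [0.599, -0.076, -0.001], [0.003, -0.182]), (0.23, [0.602, -0.079, -0.003], [0.006, -0.186])]
top heel_a [(0.88, [0.651, -0.06, 0.002], [0.058, -0.184]), (0.56, [0.554, -0.084, -0.002], [-0.041, -0.175])]
top foot_end []
top books [(0.86, [0.54, 0.098, -0.002], [0.003, 0.002])]
top platetop 126 z 0.1213 [array([   7.7, -185.8]), array([  8. , 109.7]), np.float64(83.9)] corners(books mm) [[-47.0, -184.0], [62.0, -196.0], [63.0, -188.0], [-46.0, -176.0]]
top foot 446 z 0.0233 [array([   3.8, -222.5]), array([ 66.4, 117.2]), np.float64(76.7)] corners(books mm) [[-61.0, -241.0], [53.0, -268.0], [68.0, -204.0], [-46.0, -177.0]]
top lined face: slope x -0.002 slope z -0.000 y0 0.0001 n 88 xrange -0.024 0.06
```

View pics/s5.png

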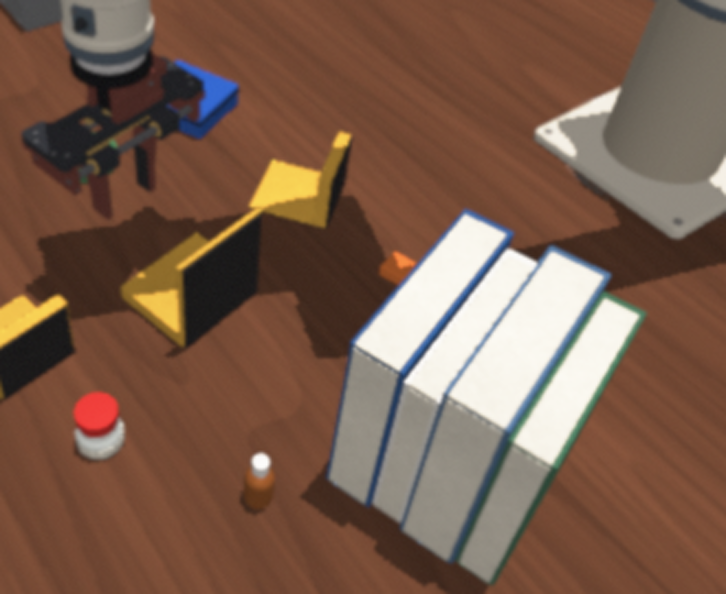

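View pics/t5.png

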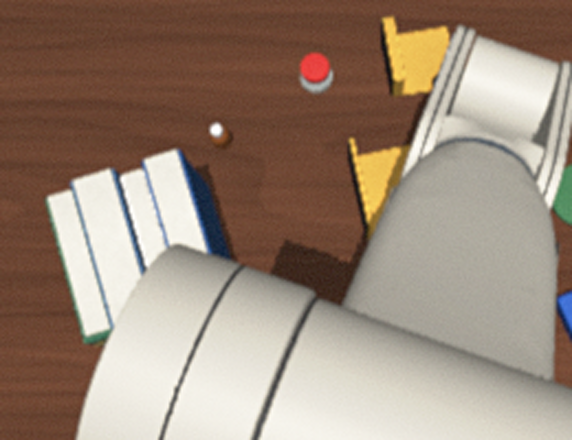

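The bookend is standing: its lined face is vertical to within 0.001. In the books frame its heel is at about (6, -182) mm with a yaw of -6°. Next I'll go down behind the foot end.

Request:
move_arm(series=[[[0,0,-0.4],[0,0,0],50],[[0,0,-0.8],[0,0,0],50],[[0,0,-1.1],[0,0,0],50],[[0,0,-1.28],[0,0,0],50],[[0,0,-1.28],[0,0,0],50],[[-0.03,0.1,-1.28],[0,0,0],50],[[-0.06,0.19,-1.28],[0,0,0],50],[[-0.1,0.29,-1.28],[0,0,0],50],[[-0.13,0.38,-1.28],[0,0,0],50],[[-0.16,0.48,-1.28],[0,0,0],50]])

```text
time_s: 9.05
tcp_pos: [0.6245, -0.1888, 0.0331]
eef_rot: [0.551, 0.443, 0.551, -0.443]
wrist_force: [-0.6, -0.2, -0.7]
opening: 0.05
```

```bash
python3 m.py 6
```

```text
9.05 [ 0.6245 -0.1888  0.0331] [-0.65 -0.23 -0.72]
side bookend [(0.63, [0.65, -0.063, -0.001], [0.056, -0.185])]
side heel_a [(0.8, [0.556, -0.085, 0.004], [-0.04, -0.177]), (0.73, [0.649, -0.063, 0.002], [0.056, -0.185])]
side foot_end []
side books [(0.81, [0.539, 0.091, -0.002], [-0.001, -0.005]), (0.73, [0.554, -0.085, 0.002], [-0.042, -0.176])]
side platetop 189 z 0.1198 [array([   0.8, -230.5]), array([ 97.9, 109.9]), np.float64(83.5)] corners(books mm) [[-59.0, -273.0], [50.0, -285.0], [61.0, -188.0], [-48.0, -176.0]]
side foot 721 z 0.0217 [array([   0.7, -229.3]), array([ 95. , 110.8]), np.float64(84.3)] corners(books mm) [[-59.0, -271.0], [51.0, -282.0], [61.0, -187.0], [-50.0, -176.0]]
side lined face: slope x -0.106 slope z -0.000 y0 -0.1809 n 918 xrange -0.049 0.057
top bookend [(0.52, [0.601, -0.08, 0.002], [0.005, -0.186])]
top heel_a [(0.79, [0.651, -0.061, 0.007], [0.058, -0.184])]
top foot_end []
top books []
top platetop 91 z 0.1207 [array([  20.9, -187.2]), array([ 8. , 81.5]), np.float64(83.8)] corners(books mm) [[-20.0, -187.0], [61.0, -196.0], [62.0, -188.0], [-19.0, -179.0]]
top foot 161 z 0.0231 [array([  32.2, -217.1]), array([39.8, 56. ]), np.float64(81.4)] corners(books mm) [[1.0, -233.0], [57.0, -241.0], [63.0, -202.0], [7.0, -193.0]]
```

View pics/s6.png

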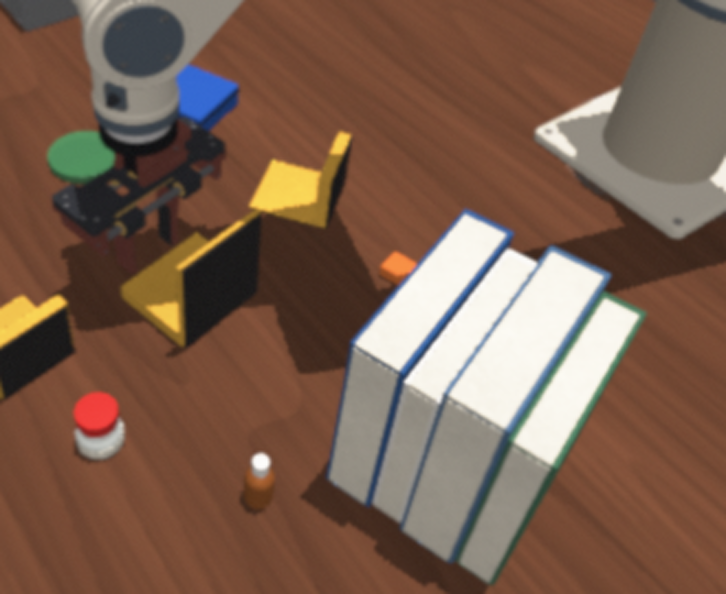

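Request:
move_arm(series=[[[-0.05,0.15,0],[0,0,0],50],[[-0.1,0.3,0],[0,0,0],50],[[-0.15,0.45,0],[0,0,0],50],[[-0.2,0.6,0],[0,0,0.015],50],[[-0.25,0.76,0],[0,0,0.03],50],[[-0.3,0.91,0],[0,0,0.045],50],[[-0.35,1.06,0],[0,0,0.06],50],[[-0.4,1.21,0],[0,0,0.075],50],[[-0.45,1.36,0],[0,0,0.09],50],[[-0.5,1.52,0],[0,0,0.105],50]])

```text
time_s: 10.55
tcp_pos: [0.5993, -0.1127, 0.0327]
eef_rot: [0.574, 0.414, 0.574, -0.414]
wrist_force: [1.0, -2.5, -1.5]
opening: 0.0501
```

```bash
python3 m.py 7
```

```text
10.55 [ 0.5993 -0.1127  0.0327] [ 0.98 -2.46 -1.5 ]
side bookend [(0.67, [0.567, -0.009, -0.0], [-0.006, -0.109])]
side heel_a [(0.84, [0.524, -0.029, 0.002], [-0.052, -0.114]), (0.71, [0.615, 0.007, 0.004], [0.045, -0.108])]
side foot_end [(0.88, [0.604, -0.1, 0.012], [0.001, -0.206])]
side books [(0.95, [0.54, 0.092, 0.0], [0.001, -0.004]), (0.71, [0.565, -0.013, 0.002], [-0.008, -0.111])]
side platetop 204 z 0.1202 [array([ -10.7, -155.7]), array([128.8, 127.8]), np.float64(63.4)] corners(books mm) [[-97.0, -185.0], [18.0, -242.0], [75.0, -127.0], [-39.0, -70.0]]
side foot 1086 z 0.0217 [array([  -6.2, -162.5]), array([115.5,  98.8]), np.float64(2.3)] corners(books mm) [[-66.0, -115.0], [-62.0, -214.0], [54.0, -210.0], [50.0, -111.0]]
side lined face: slope x -0.002 slope z 0.001 y0 -0.1107 n 719 xrange -0.059 0.047
top bookend []
top heel_a [(0.56, [0.617, 0.01, 0.004], [0.048, -0.106])]
top foot_end []
top books [(0.87, [0.54, 0.097, 0.0], [0.003, 0.001])]
top platetop 39 z 0.1219 [array([  31.2, -113.5]), array([38.6,  6.7]), np.float64(0.3)] corners(books mm) [[12.0, -110.0], [12.0, -117.0], [51.0, -117.0], [50.0, -110.0]]
top lined face: slope x -0.003 slope z 0.001 y0 0.0001 n 103 xrange -0.032 0.059
```

View pics/s7.png

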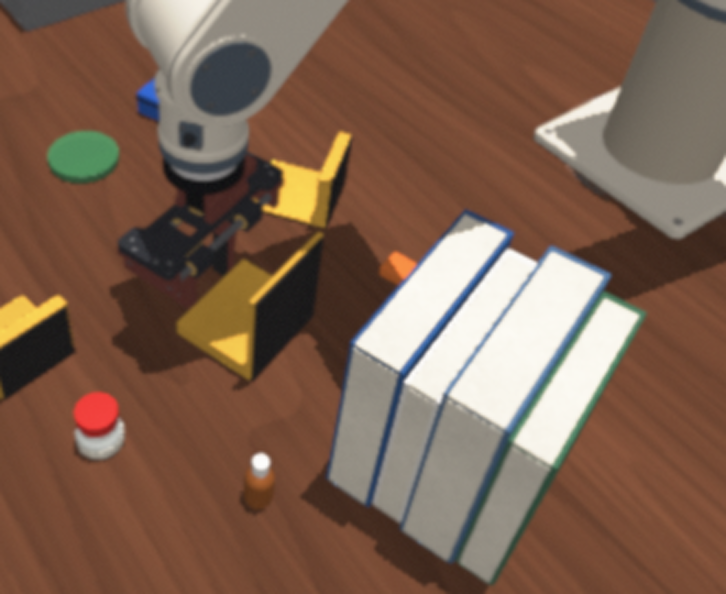

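Request:
move_arm(series=[[[-0.06,0.17,0],[0,0,0],50],[[-0.12,0.35,0],[0,0,0],50],[[-0.18,0.53,0],[0,0,0],50],[[-0.24,0.72,0],[0,0,0],50],[[-0.3,0.9,0],[0,0,0],50],[[-0.36,1.08,0],[0,0,0],50],[[-0.42,1.26,0],[0,0,0],50],[[-0.48,1.44,0],[0,0,0],50],[[-0.54,1.62,0],[0,0,0],50],[[-0.59,1.77,0],[0,0,0],50]])

```text
time_s: 12.05
tcp_pos: [0.5699, -0.024, 0.0328]
eef_rot: [0.573, 0.414, 0.573, -0.414]
wrist_force: [1.7, -4.8, 1.6]
opening: 0.0497
```

```bash
python3 m.py 8
```

```text
12.05 [ 0.5699 -0.024   0.0328] [ 1.74 -4.83  1.6 ]
side bookend [(0.73, [0.536, 0.077, 0.002], [-0.007, -0.017])]
side heel_a [(0.69, [0.587, 0.095, 0.0], [0.047, -0.016])]
side foot_end [(0.67, [0.574, -0.014, 0.013], [-0.001, -0.115]), (0.64, [0.538, 0.078, 0.002], [-0.005, -0.017])]
side books [(0.94, [0.54, 0.092, -0.0], [0.001, -0.004])]
side platetop 51 z 0.1193 [array([ 24.8, -83.3]), array([122.1,  71. ]), np.float64(43.9)] corners(books mm) [[-44.0, -100.0], [6.0, -151.0], [93.0, -66.0], [44.0, -15.0]]
side foot 1424 z 0.0219 [array([ -5.4, -70.2]), array([117.3,  92.2]), np.float64(4.2)] corners(books mm) [[-67.0, -28.0], [-61.0, -120.0], [56.0, -112.0], [50.0, -20.0]]
side lined face: slope x -1.223 slope z 0.047 y0 -0.1631 n 78 xrange -0.058 -0.033
top bookend []
top heel_a []
top foot_end []
top books [(0.98, [0.538, 0.096, 0.001], [0.001, 0.001])]
```

View pics/s8.png

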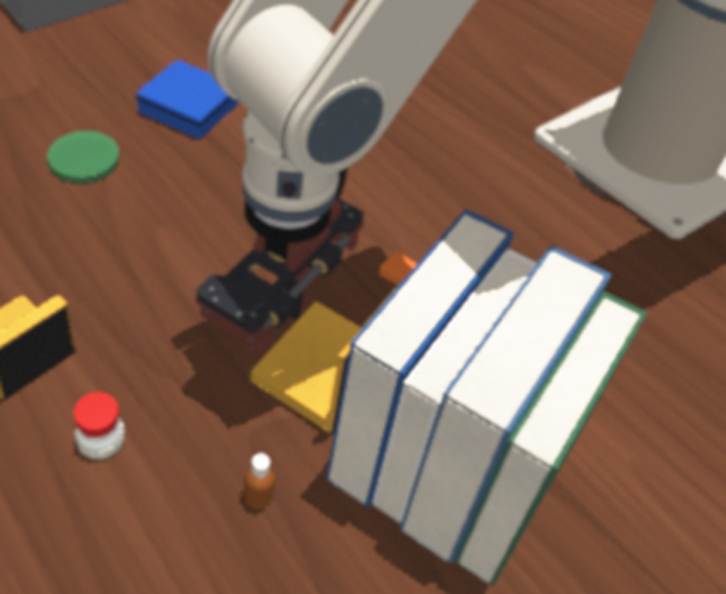

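Request:
move_arm(series=[[[-0.01,0.04,0],[0,0,0],50],[[-0.03,0.08,0],[0,0,0],50],[[-0.04,0.11,0],[0,0,0],50],[[-0.05,0.15,0],[0,0,0],50],[[-0.06,0.18,0],[0,0,0],50],[[-0.07,0.21,0],[0,0,0],50],[[-0.08,0.23,0],[0,0,0],50],[[-0.085,0.25,0],[0,0,0],50],[[-0.09,0.265,0],[0,0,0],50],[[-0.09,0.265,0],[0,0,0],50]])

```text
time_s: 13.55
tcp_pos: [0.5654, -0.0113, 0.0327]
eef_rot: [0.573, 0.414, 0.573, -0.414]
wrist_force: [0.8, -0.4, -0.1]
opening: 0.0499
```

```bash
python3 m.py 9 | grep -v foot_end
```

```text
13.55 [ 0.5654 -0.0113  0.0327] [ 0.81 -0.41 -0.12]
side bookend []
side heel_a [(0.59, [0.581, 0.109, 0.001], [0.045, -0.001])]
side books [(0.81, [0.541, 0.091, 0.0], [0.002, -0.006])]
side platetop 23 z 0.1192 [array([ 41.6, -69.3]), array([152.3,  66.7]), np.float64(33.4)] corners(books mm) [[-40.0, -83.0], [-4.0, -139.0], [124.0, -55.0], [87.0, 0.0]]
side foot 1283 z 0.0219 [array([ -5.9, -60.8]), array([113.5,  83.6]), np.float64(1.9)] corners(books mm) [[-64.0, -21.0], [-61.0, -104.0], [52.0, -101.0], [49.0, -17.0]]
side lined face: slope x 0.007 slope z 0.049 y0 -0.1049 n 76 xrange -0.044 0.017
top bookend []
top heel_a []
top books []
```

View pics/s9.png

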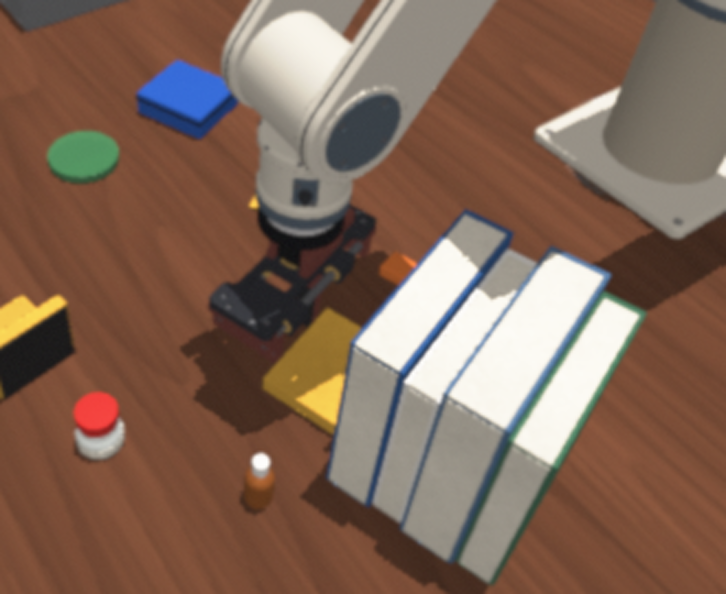

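View pics/t9.png

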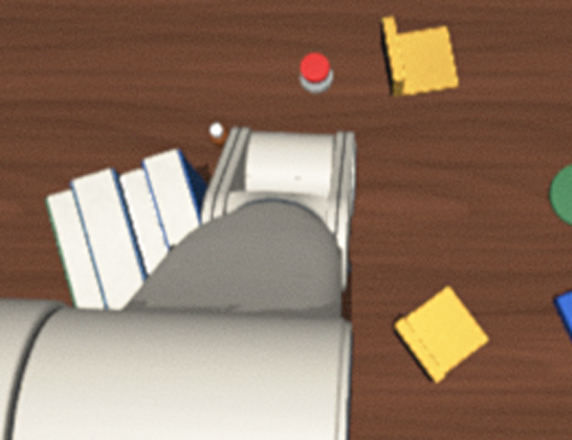

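Request:
move_arm(series=[[[-0.005,0.01,0],[0,0,0],50],[[-0.01,0.02,0],[0,0,0],50],[[-0.01,0.03,0],[0,0,0],50],[[-0.01,0.04,0],[0,0,0],50],[[-0.015,0.05,0],[0,0,0],50],[[-0.02,0.06,0],[0,0,0],50],[[-0.02,0.06,0],[0,0,0],50],[[-0.02,0.06,0],[0,0,0],50],[[-0.02,0.06,0],[0,0,0],50],[[-0.02,0.06,0],[0,0,0],50]])

```text
time_s: 15.05
tcp_pos: [0.5646, -0.0085, 0.0327]
eef_rot: [0.573, 0.414, 0.573, -0.414]
wrist_force: [1.2, -1.6, -0.4]
opening: 0.0499
```

```bash
python3 m.py 10 | grep -v foot_end
```

```text
15.05 [ 0.5646 -0.0085  0.0327] [ 1.16 -1.58 -0.41]
side bookend []
side heel_a [(0.92, [0.582, 0.11, 0.001], [0.046, 0.0])]
side books [(0.95, [0.538, 0.092, -0.002], [-0.001, -0.003])]
side platetop 21 z 0.1181 [array([ 42.4, -67.5]), array([150.5,  66.2]), np.float64(32.6)] corners(books mm) [[-39.0, -80.0], [-3.0, -136.0], [124.0, -55.0], [88.0, 1.0]]
side foot 1223 z 0.0219 [array([ -5.3, -60.2]), array([113. ,  80.4]), np.float64(2.6)] corners(books mm) [[-64.0, -23.0], [-60.0, -103.0], [53.0, -98.0], [49.0, -17.0]]
side lined face: slope x -1.290 slope z 0.035 y0 -0.1488 n 84 xrange -0.058 -0.034
top bookend []
top heel_a []
top books []
```

Request:
move_arm(series=[[[-0.005,0.01,0],[0,0,0],50],[[-0.01,0.02,0],[0,0,0],50],[[-0.01,0.03,0],[0,0,0],50],[[-0.01,0.04,0],[0,0,0],50],[[-0.015,0.05,0],[0,0,0],50],[[-0.02,0.06,0],[0,0,0],50],[[-0.02,0.06,0],[0,0,0],50],[[-0.02,0.06,0],[0,0,0],50],[[-0.02,0.06,0],[0,0,0],50],[[-0.02,0.06,0],[0,0,0],50]])

```text
time_s: 16.55
tcp_pos: [0.5639, -0.0071, 0.0328]
eef_rot: [0.574, 0.413, 0.573, -0.414]
wrist_force: [2.6, -12.0, 0.0]
opening: 0.0499
```

The force rose to 12 N and the tool stalled, so the bookend is against the cover. I'll back straight off, rise and check.

Request:
move_arm(series=[[[0.02,-0.05,0],[0,0,0],50],[[0.04,-0.1,0],[0,0,0],50],[[0.1,-0.3,0],[0,0,0],50],[[0.2,-0.6,0],[0,0,0],50],[[0.3,-1.0,0],[0,0,0],50],[[0.45,-1.5,0.3],[0,0,0],50],[[0.5,-2.2,1],[0,0,0],50],[[0.5,-3,1.6],[0,0,0],50],[[0.5,-3.9,2],[0,0,0],50],[[0.5,-4.7,2.5],[0,0,0],50]])

```text
time_s: 17.55
tcp_pos: [0.588, -0.2434, 0.1586]
eef_rot: [0.573, 0.414, 0.573, -0.414]
wrist_force: [0.7, -0.5, -0.4]
opening: 0.05
```

Request:
move_arm(series=[[[0,-0.5,0.8],[0,0,0],50],[[0,-1,1.6],[0,0,0],50],[[0,-1.5,2.4],[0,0,0],50],[[0,-2,3.2],[0,0,0],50],[[0,-2.5,4],[0,0,0],50],[[0,-3,4],[0,0,0],50],[[0,-3.5,4],[0,0,0],50],[[0,-4,4],[0,0,0],50],[[0,-4,4],[0,0,0],50],[[0,-4,4],[0,0,0],50]])

```text
time_s: 18.55
tcp_pos: [0.5878, -0.4413, 0.3571]
eef_rot: [0.573, 0.414, 0.573, -0.414]
wrist_force: [0.4, 0.4, -0.4]
opening: 0.0503
```

```bash
python3 m.py 11; python3 - <<'E'
from h import *
for n in("side","top"):
    c=manip.capture(n); X=cloud(c)
    print(n,[ (t,[np.round(d["xyz"],3).tolist() for d in manip.mark_of(c,t)][:2]) for t in["dropper","jar","mailer","dish","slidebox"]])
    b=(X[...,2]>.185)&(X[...,0]>.4)&(X[...,0]<.68)&(X[...,1]>.05)&(X[...,1]<.35); P=X[b]
    a=np.radians(18.4); u=P[:,:2]@[np.cos(a),np.sin(a)]; v=P[:,:2]@[-np.sin(a),np.cos(a)]; k=v<np.percentile(v,1)+.04
    print("books: v",np.percentile(v,1),"u",np.percentile(u[k],[.5,99.5]))
E
```

```text
18.55 [ 0.5878 -0.4413  0.3571] [ 0.4   0.41 -0.39]
side bookend []
side heel_a [(0.93, [0.579, 0.108, 0.003], [0.043, -0.001])]
side foot_end [(0.59, [0.568, 0.003, 0.012], [-0.001, -0.097]), (0.45, [0.539, 0.091, -0.002], [-0.001, -0.005])]
side books []
side foot 1201 z 0.0219 [array([ -6.3, -55.8]), array([112.2,  77.2]), np.float64(0.1)] corners(books mm) [[-63.0, -17.0], [-62.0, -95.0], [50.0, -94.0], [50.0, -17.0]]
top bookend [(0.75, [0.532, 0.092, -0.002], [-0.006, -0.001])]
top heel_a [(0.82, [0.49, 0.076, -0.002], [-0.052, -0.003]), (0.67, [0.583, 0.11, 0.002], [0.048, -0.0])]
top foot_end [(0.68, [0.566, 0.005, 0.01], [-0.002, -0.095])]
top books [(0.87, [0.54, 0.096, -0.001], [0.002, 0.0])]
top platetop 141 z 0.1203 [array([-4.1, -4.1]), array([  8.3, 108.4]), np.float64(89.9)] corners(books mm) [[-58.0, -8.0], [50.0, -8.0], [50.0, -0.0], [-58.0, 0.0]]
top foot 1180 z 0.0232 [array([  6.2, -47.5]), array([ 94.9, 130.5]), np.float64(89.9)] corners(books mm) [[-59.0, -95.0], [71.0, -95.0], [72.0, -0.0], [-59.0, 0.0]]
side [('dropper', [[0.688, 0.103, 0.002], [0.766, -0.017, 0.003]]), ('jar', [[0.768, -0.016, 0.002]]), ('mailer', [[0.401, -0.0, 0.0]]), ('dish', [[0.61, -0.374, -0.002]]), ('slidebox', [[0.449, -0.393, -0.004]])]
books: v -0.07681247205996185 u [0.44982737 0.62999635]
top [('dropper', [[0.684, 0.108, -0.002]]), ('jar', [[0.775, -0.021, -0.001]]), ('mailer', [[0.397, 0.004, -0.001]]), ('dish', [[0.609, -0.374, 0.003]]), ('slidebox', [[0.445, -0.39, -0.0], [0.562, 0.004, 0.009]])]
books: v -0.07883798191069996 u [0.45134601 0.63006942]
```

View pics/s11.png

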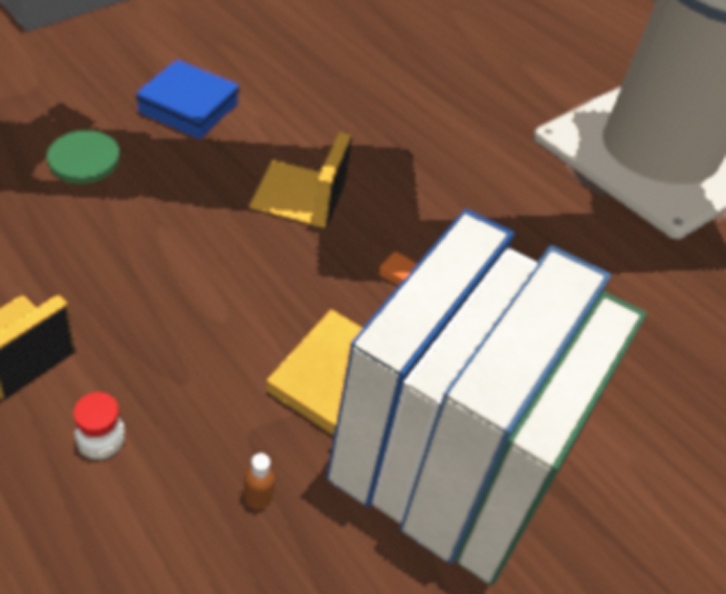

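View pics/t11.png

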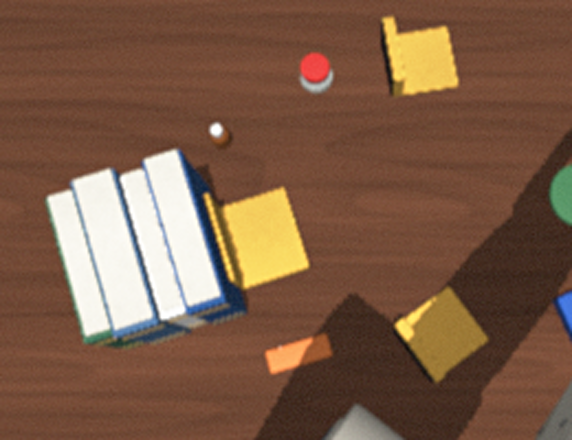

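The top picture shows the plate (crop about (222,240)) flat on the blue cover, yaw error about 0° and offset about -5 mm. The books and bystanders are where they were, and the robot is clear.

```bash
python3 -c "
from plant import manip
print(manip.finish_job())"
```

```text
the job is handed in; nothing more can be done
None
```

The yellow bookend now stands on its foot with its plate flat against the blue book's cover. I handed the job in with the arm clear; the robot's clock read about 18.6 s at my last check. `finish_job` gives no verdict, so the result below rests on my own measurements.

- **Tipping:** I pushed high on the foot's inner face with the two open fingers. Once it passed its balance point, the plate leaned on the fingers, and I backed them off slowly to let it down. Standing, its lined face measured vertical to within about 0.001 rad.
- **Pushing:** I pushed low on the end of the foot, turning it about 6° on the way to square it with the cover. I stopped when the wrist force rose to about 12 N, which meant it was touching the cover, and then backed off and lifted clear.

Last checks, in the books' frame:

| Check | Measured | Limit |
|---|---|---|
| Heel edge to cover, both ends | −3 to 0 mm | −10 to +8 mm |
| Sideways offset from the cover's middle | about −5 mm | ±40 mm |
| Yaw against the cover | about 0° | no separate limit |
| Plate top height | 120 mm (so upright) | within 0.06 rad of upright |
| Shift of the books | about 1 mm or less | 15 mm |
| Shift of the other desk items | within about 5 mm, roughly the measuring error | 20 mm |

No check failed. In the last side picture the networks could not find the bookend's origin because the books hid its plate. The final placing therefore rests mainly on the top camera, which agrees with the heel and foot points seen from the side.

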